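# Raise the telescopic camera stand for an overhead shot

## Robot

A 6-joint arm with a two-finger parallel gripper is mounted at the origin on a cart in front of the work surface, level with it; the furniture and walls round the work are solid. World frame = base frame: x ahead of the robot, y to its left, z up, the work surface at z = 0. Lengths are in m, angles in rad, forces in N, time in s.
With the tool pointing down it reaches from about 0.2 to 0.875 m from the base axis. Payload 3.4 kg.
Tool frame: the origin (TCP) lies on the centre line of the jaws, within the pads' length; the fingertips stand 22 mm ahead of it and the grasp point (between the pads) lies 3 mm ahead of it; x points along the fingers, y is the direction in which the jaws open and shut, and the axes are right-handed (so a half turn about x gives the same grasp; the last joint's range is limited). The gripper opens to 94 mm and grips with 3 to 60 N. Pads are 16 mm wide; open, the fingers measure 119 mm over their backs; the gripper's body (75 mm by 177 mm) begins 78 mm behind the grasp point.
Start: joints at [1.179, 0.276, 1.505, -0, 1.361, -0.121], TCP at [0.154, 0.554, 0.227] pointing down, gripper open.
Joint ranges: [-2.89, 2.89], [-0.75, 2.08], [0.22, 2.7], [-1.18, 4.32], [0.11, 2.71], [-2.7, 2.7]. Speed limits (rad/s): [2.57, 2.57, 3.14, 3.14, 3.14, 3.14].

## Interface

Orientations are given as a rotation vector (axis times angle).
In Python, from plant import r gives the robot as it stands. The module is installed in compiled form; this text tells all that it offers.
- The arm moves only by the tool drive_tool, never from a script. Its arguments are lists of equal length, an entry for each row: "linear": the shift along the tool's x, y, z in units of 50 mm (1.0 is 50 mm), a list of three; "rot": the turn, a rotation vector about the tool's x, y, z in units of 8 degrees (1.0 is 8 degrees), a list of three; "gripper": the finger opening in mm, from 0 to 94. A call has 1 to 5 rows; each row is the pose to reach, as a shift and turn from the pose commanded when the call began, along the tool's axes at that moment; what a row does not reach only later rows make up. A row lasts 1/8 s, in which the tool goes at most 62.5 mm and 10.7 degrees, less where a joint would pass 70% of its speed; a pose out of reach is approached as far as the arm can. A call with a gripper value outside its range is refused whole. The fingers move at their own pace and stop on an object; "newtons" is the grip in N (left out, the last holds). Time passes only in rows, so rows that repeat a pose let the fingers close. It gives the time, the measured TCP pose, the force and the opening at its end, in the units of the state.
- r.get_state(): the state, without advancing time (a new reading comes with each control period).
- r.get_image(name): name is "scene" or "top" or "wrist"; returns the picture (420x560x3 uint8, red, green, blue); there is no depth.
- r.camera_info(name): a dict with "intrinsics" (3x3 intrinsics, pixels), "extrinsics" (4x4, takes a point from camera to world coordinates). Camera axes: x right, y down, z forward; pixel columns grow to the right and rows downward; lengths in m; the calibration is good to about 2 mm. The wrist camera is an equidistant fisheye: a pixel r from the principal point sees the ray r / f radians off the axis. A picture is of the moment at which its call begins: read the wrist's pose just before it. camera_info takes no time and is no camera call; for the wrist camera it gives the pose at the moment of the call.
- r.finish_job(): hands the job in, once; it reports no verdict.
The state is a dict: "time": time; "joint_pos": joint angles; "qvel": joint speeds; "joint_torque": joint torques, N m; "eef_pos": TCP position; "tool_rot": TCP orientation; "ft_force": force on the tool from outside, world axes, zero at the start; "moment": the same for the moment, N m; "gripper_width": opening from 0.0 (shut) to 1.0 (fully open).
Only numpy, scipy, OpenCV 4.12 (cv2) and the standard library are available. Lean on these libraries where they do the work, as an engineer would, in place of code of your own. Each camera call takes 0.05 s, during which the arm holds its last target. There are 200 camera calls.

## Task

Get the small camera stand on the worktop ready for an overhead cooking shot: first, with the mast still fully down, turn the focus dial on its base until the dial's pointer meets the raised index mark. Then squeeze the button in the side of the mast's handle, pull the mast straight up past its first stop to the second stop (as far as it goes), and finish while still holding it up there, because it sinks back when let go. Leave the dial at its mark, and do not push the garlic or the lemon beside the stand about.

Things in the scene. Friction and masses are not known exactly. Their poses are not given: they have to be found in the camera images.
- stand: Camera stand, fixed to the worktop: grey base plate 90 mm (x) by 235 mm (y, -180 to +55), 14 mm high; round black mast collar (48 mm across, 76 mm high) at the origin; dial axis at y = -140 mm. Origin on the worktop on the mast's axis; z up, x toward the camera's side (roughly away from the robot), y from the dial toward the mast.
- dial_grip (a point): Point on the dial's axis at the height to grip, 46 mm above the worktop. The dial: a metal disc (58 mm across, top 33.5 mm above the worktop) with an upright black bar grip, 13 mm thick, 42 mm long, from the disc up to 58.5 mm. This frame turns with the dial: x along the bar toward the pointer (its nosed end with a thin metal line), z up. Grip across the 13 mm.
- dial (a joint): Angle of the dial, rad, positive counter-clockwise seen from above; 0 with the pointer along the stand's x; turns from -0.1 to 2.4 against light friction (0.04 N m), stays where it is left, no click. The raised index mark is at 1.50 rad. Starts between 0.15 and 0.85. It sets the camera's focus.
- index_mark (a point): Top of the raised metal index mark, a bar 14 x 4 mm on the dial's black seat, 38 mm from the dial's axis and 31 mm above the worktop; longer and taller than the scale ticks beside it.
- handle: Handle on the mast: black rounded block 62 (x) by 34 (y) by 34 mm (z), origin at its centre, 117 mm above the worktop with the mast down; axes as the stand's. The button stands out on +y, ribs on -y: grip from above across y, a finger on each (41 mm wide, 36 once pressed). A small camera in a fork at its +x end reaches x = 100, y = +-32 mm, no higher than the handle.
- button_face (a point): Centre of the outer face of the button, 24 mm from the handle's centre along +y before pressing; the metal button is 34 mm (x) by 18 mm (z).
- button (a joint): How far the button is pressed in, m: 0 out, 0.005 fully in. Takes 3 N to start and 7 N to reach the bottom; springs out. It withdraws the mast's latch when 4 mm or more in.
- mast (a joint): How far the mast is up, m: 0 down, 0.110 at the second stop (rigid end stop). With the button out, a latch blocks it within 4 mm of the bottom and catches it at the first stop (0.048 to 0.057); the button held in lets it pass. Nothing catches it at the second stop: let go there, it sinks to the first. Weight and spring pull down 6 N at the bottom, 8 N at the top; drag adds 60 N per m/s.
- garlic: Bystander: a garlic bulb, 60 mm across, 59 mm high, on the worktop behind the dial. Origin at its underside.
- lemon: Bystander: a lemon, 71 x 53 x 51 mm, on the worktop to the left of the mast. Origin at its underside.

How it is judged:
On the way, in this order (a step that is already met when the one before it is completed fails the run):
1. the dial's pointer is at the index mark while the mast is still down (value of joint dial between 1.38 and 1.62 rad and value of joint mast below 0.01 m), for 0.3 s.
2. the fingers hold the handle with the button pressed and the mast at the second stop (value of joint mast above 0.104 m and value of joint button above 0.003 m and contact force between the fingers and handle above 3 N), for 0.2 s.
At the end, for the whole second after the job is handed in: The fingers still hold the handle (more than 3 N) with the button squeezed at least 3 mm in, the mast is at rest within 6 mm of its second stop, and the dial is within 0.12 rad (7 degrees) of its index mark (all of step 2 and velocity of joint mast between -0.01 and 0.01 m/s and value of joint dial between 1.38 and 1.62 rad); the arm keeps its last pose, push and grip.
It fails at once if the garlic or the lemon is pushed more than 30 mm (distance of any of garlic, lemon from where it was at the start of the episode above 0.03 m).
It also fails if it takes over 48 s, if anything falls off the work surface, if the arm or the gripper's body presses on something with over 40 N, if the wrist force passes 120 N, or if a joint passes its speed limit or range.

## Working session

There is one attempt and no reset: what is moved stays moved. The work goes in short steps, Python scripts to look and compute and a tool call to move; the robot and the scene stay as the last step left them, time stands still between calls to the robot, and variables do not carry over. Pictures are saved under pics/ and viewed, about 8 in all and at most 12, crops included, and the job is handed in when it is done.

Besides the shell and the picture viewer there is one more tool, called after "Request:" by a JSON object that holds its "api" and its "payload". drive_tool: Moves the arm, as the interface text tells. Its arguments: {"type":"object","properties":{"linear":{"type":"array","items":{"type":"array","items":{"type":"number"}}},"rot":{"type":"array","items":{"type":"array","items":{"type":"number"}}},"gripper":{"type":"array","items":{"type":"number"}},"newtons":{"type":"number"}},"required":["linear","rot","gripper"]}

```bash
mkdir -p pics
python3 - <<'E'
from plant import r
import cv2, numpy as np
s=r.get_state(); print(s)
a=[]
for n in("scene","top"):
    c=r.camera_info(n); print(n,np.round(c["intrinsics"],2).tolist(),np.round(c["extrinsics"],4).tolist())
    im=r.get_image(n)[:,:,::-1]; cv2.imwrite(f"pics/{n}0.png",im)
    cv2.imwrite(f"pics/{n}0v.png",cv2.resize(im,(800,600),interpolation=cv2.INTER_CUBIC))
E
```

```text
{'time': 0.0, 'joint_pos': array([ 1.17901553e+00,  2.76576978e-01,  1.50608980e+00, -9.72647292e-06,
        1.36067183e+00, -1.20997876e-01]), 'qvel': array([ 0.00142368, -0.00102039,  0.00079573, -0.00081926, -0.00040518,
       -0.00081883]), 'joint_torque': array([-1.32336936e-03, -4.04586589e+01, -2.37232447e+01,  6.99131051e-02,
        3.44149524e-02, -1.53420492e-04]), 'eef_pos': array([0.15361747, 0.55357556, 0.22663224]), 'tool_rot': array([ 0.21123426,  1.56075883, -0.21389777]), 'ft_force': array([ 0.31690823, -0.27481626, -0.24154362]), 'moment': array([-7.72157294e-05,  2.85298248e-03,  9.83471862e-03]), 'gripper_width': 0.999914733120084}
scene [[534.04, 0.0, 273.82], [0.0, 534.04, 208.28], [0.0, 0.0, 1.0]] [[0.5376, -0.6154, 0.5765, -0.0051], [-0.8431, -0.4002, 0.3591, -0.1889], [0.0098, -0.6791, -0.734, 0.8643], [0.0, 0.0, 0.0, 1.0]]
top [[412.03, 0.0, 276.8], [0.0, 412.03, 208.08], [0.0, 0.0, 1.0]] [[-0.0211, -0.9838, 0.1778, 0.4368], [-0.9997, 0.0193, -0.0122, 0.1631], [0.0085, -0.178, -0.984, 0.9312], [0.0, 0.0, 0.0, 1.0]]
```

View pics/scene0v.png

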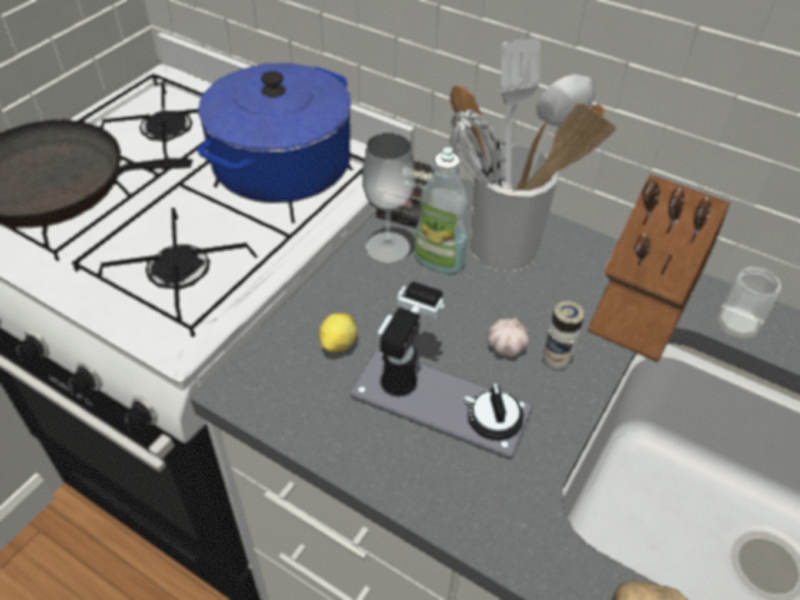

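View pics/top0v.png

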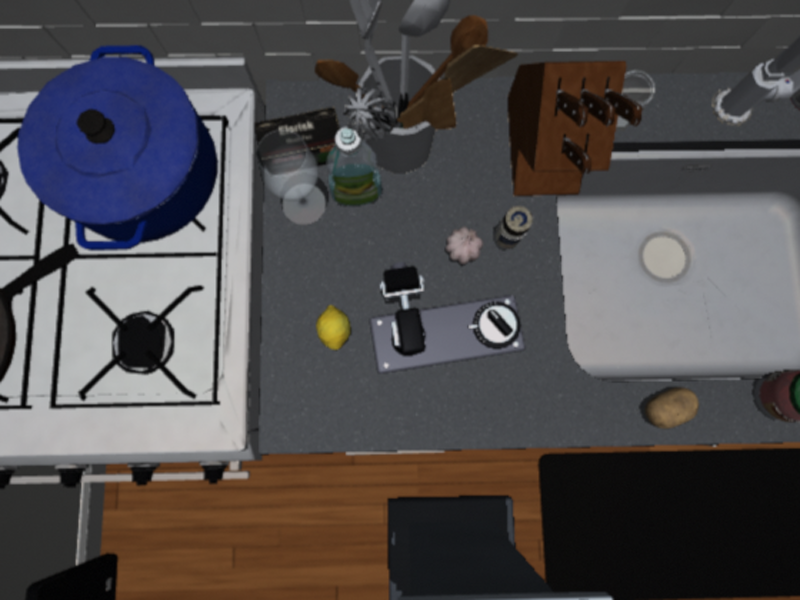

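The scene view shows the stand with its mast at about (400,350) and its dial at (497,412). The lemon is at (338,333) and the garlic at (508,337). In the top view the plate corners are near (371,318), (514,297), (523,349) and (379,372), with the dial at (496,325) and the index mark at (473,326). Next I'll enlarge the stand.

Run:
```python
import cv2, numpy as np
t=cv2.imread("pics/top0.png")[180:270,250:375]; s=cv2.imread("pics/scene0.png")[190:325,235:385]
t=cv2.resize(t,None,fx=6.4,fy=6.4,interpolation=cv2.INTER_CUBIC)
cv2.imwrite("pics/tc.png",t)
```

```text
(no output)
```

View pics/tc.png

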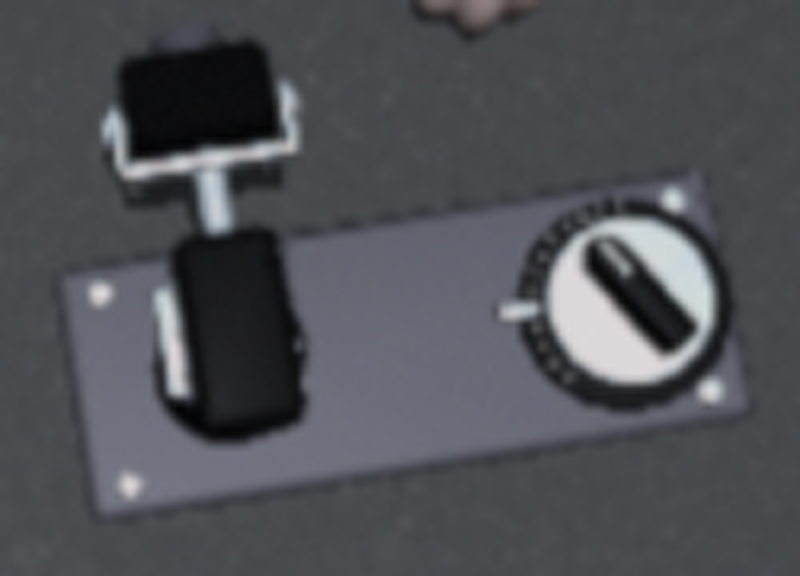

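The crop shows the plate corners at (62,275), (700,172), (748,412) and (98,518). The bar runs from its nose at (600,243) to its tail at (682,345), the index is at (517,311), and the button is on the handle's left (+y) side.

```bash
cat > h.py <<'E'
import numpy as np
from plant import r
from scipy.optimize import least_squares
from scipy.spatial.transform import Rotation as R
def ray(n,uv,z):
    c=r.camera_info(n); K=c["intrinsics"];E=c["extrinsics"]
    d=E[:3,:3]@np.linalg.solve(K,[uv[0],uv[1],1]); o=E[:3,3]
    return (o+d*(z-o[2])/d[2])
E
python3 - <<'E'
from h import *
px=lambda u,v:((u+.5)/6.4-.5+250,(v+.5)/6.4-.5+180)
P=np.array([ray("top",px(*p),.014)[:2] for p in[(62,275),(700,172),(748,412),(98,518)]])
M=np.array([[.045,.055],[.045,-.18],[-.045,-.18],[-.045,.055]])
def tf(p,m): c,s=np.cos(p[2]),np.sin(p[2]); return m@np.array([[c,s],[-s,c]])+p[:2]
f=least_squares(lambda p:(tf(p,M)-P).ravel(),[.4,.2,0]); p=f.x
print("stand",p,"deg",np.degrees(p[2]),"res mm",(f.fun*1000).round(1))
print("dial",tf(p,np.array([[0,-.14]])), "disc seen",ray("top",px(633,300),.0335))
a=ray("top",px(600,243),.0585);b=ray("top",px(682,345),.0585)
print("bar",a,b,(a+b)/2,"ang",np.arctan2(*(a-b)[1::-1])-p[2])
i=ray("top",px(517,311),.031);print("index",i, "model",tf(p,np.array([[0,-.14]])+.038*np.array([np.cos(1.5),np.sin(1.5)])))
print("handle seen mid",ray("top",px(242,330),.134), "lemon",ray("top",(334*.7,328*.7),.025),"garlic",ray("top",(464*.7,246*.7),.03))
s=r.get_state();print(R.from_rotvec(s["tool_rot"]).as_matrix().round(3),s["eef_pos"])
E
```

```text
stand [0.5350649  0.13469843 0.1402906 ] deg 8.03805947522258 res mm [ 1.7  3.6  2.2 -2.6 -1.5 -3.3 -2.4  2.3]
dial [[ 0.55464122 -0.00392613]] disc seen [ 0.55479671 -0.0048082   0.0335    ]
bar [0.5709889  0.00994574 0.0585    ] [ 0.5360816  -0.01569231  0.0585    ] [ 0.55353525 -0.00287329  0.0585    ] ang 0.49319102245350327
index [0.55211018 0.03491434 0.031     ] model [[0.55200256 0.03398215]]
handle seen mid [0.53477277 0.13358039 0.134     ] lemon [0.55398052 0.24802369 0.025     ] garlic [0.67987047 0.04170598 0.03      ]
[[-0.001  0.268  0.964]
 [-0.001  0.964 -0.268]
 [-1.    -0.002 -0.   ]] [0.15362977 0.5536245  0.22673819]
```

Request:
{"api": "drive_tool", "payload": {"linear": [[0,-0.7,0.9],[0,-1.4,1.8],[0,-2.1,2.7],[0,-2.8,3.6],[0,-3.5,4.4]], "rot": [[1.2,0,0],[2.4,0,0],[3.6,0,0],[4.8,0,0],[6,0,0]], "gripper": [94,94,94,94,94], "newtons": 30}}

```text
time: 0.72
eef_pos: [0.3198, 0.3249, 0.2272]
tool_rot: [0.866, 1.391, -0.867]
ft_force: [0.4, -0.4, -0.2]
gripper_width: 1.005
```

```bash
cat >> h.py <<'E'
def to(x,y,z,yaw):
    s=r.get_state(); m=R.from_rotvec(s["tool_rot"])
    ty=np.array([np.cos(yaw),np.sin(yaw),0]); tx=np.array([0,0,-1.]); T=R.from_matrix(np.c_[tx,ty,np.cross(tx,ty)])
    print("t",s["time"],"pos",s["eef_pos"].round(4),"yaw",np.arctan2(*m.as_matrix()[1::-1,1]).round(3),"j",s["joint_pos"].round(2),"F",s["ft_force"].round(1),"w",round(s["gripper_width"]*94,1))
    print("lin",(m.inv().apply(np.array([x,y,z])-s["eef_pos"])/.05).round(2),"rot",(np.degrees((m.inv()*T).as_rotvec())/8).round(2))
E
python3 -c "
from h import *
to(.5547,-.004,.2,-.936)"
```

```text
t 0.725 pos [0.3198 0.3249 0.2272] yaw 0.457 j [ 0.64  0.1   1.74 -0.    1.31  0.18] F [ 0.4 -0.4 -0.2] w 94.4
lin [0.55 1.32 7.98] rot [ 9.97  0.   -0.  ]
```

Request:
{"api": "drive_tool", "payload": {"linear": [[0,0.2,1.1],[0,0.4,2.2],[0,0.6,3.3],[0,0.8,4.4],[0.1,0.9,5.5]], "rot": [[1.2,0,0],[2.4,0,0],[3.6,0,0],[4.8,0,0],[6,0,0]], "gripper": [94,94,94,94,94]}}

```text
time: 1.35
eef_pos: [0.4831, 0.0989, 0.2225]
tool_rot: [1.485, 1.004, -1.483]
ft_force: [0.5, 0.6, 0.7]
gripper_width: 0.997
```

```bash
python3 -c "
from h import *
to(.5547,-.004,.16,-.936)"
```

```text
t 1.35 pos [0.4831 0.0989 0.2225] yaw -0.381 j [0.06 0.15 1.68 0.   1.31 0.44] F [0.5 0.6 0.7] w 93.7
lin [1.25 2.09 1.38] rot [ 3.97 -0.01 -0.  ]
```

Request:
{"api": "drive_tool", "payload": {"linear": [[0.2,0.6,0.4],[0.5,1.1,0.8],[0.9,1.7,1.1],[1.25,2.1,1.4],[1.25,2.1,1.4]], "rot": [[1.1,0,0],[2.2,0,0],[3.3,0,0],[4,0,0],[4,0,0]], "gripper": [94,94,94,60,60]}}

```text
time: 1.98
eef_pos: [0.5534, -0.0042, 0.1581]
tool_rot: [1.854, 0.612, -1.861]
ft_force: [-0.2, 1.0, 1.0]
gripper_width: 0.823
```

Run:
```python
from h import *
import cv2
to(.5547,-.004,.059,-.936)
cv2.imwrite("pics/w1.png",r.get_image("wrist")[:,:,::-1])
```

```text
t 1.975 pos [ 0.5534 -0.0042  0.1581] yaw -0.935 j [-0.13  0.29  1.66 -0.    1.19  0.8 ] F [-0.2  1.   1. ] w 77.4
lin [ 1.98  0.02 -0.03] rot [0.   0.02 0.02]
```

View pics/w1.png

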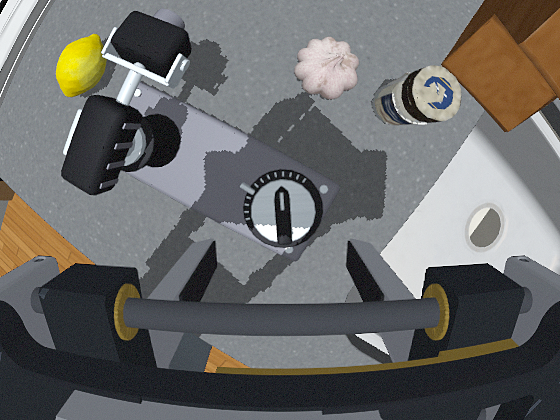

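The wrist view shows the dial centred between the fingers at (283,215), with the bar lying along the jaw's mid-plane and the pointer up at (281,192). The garlic is at (327,68) and well clear. I'll descend now.

Request:
{"api": "drive_tool", "payload": {"linear": [[0.7,0,0],[1.4,0,0],[1.98,0.02,-0.03],[1.98,0.02,-0.03]], "rot": [[0,0,0],[0,0,0],[0,0,0],[0,0,0]], "gripper": [50,50,50,50], "newtons": 15}}

```text
time: 2.52
eef_pos: [0.5538, -0.0017, 0.06]
tool_rot: [1.852, 0.616, -1.859]
ft_force: [0.8, -0.3, 0.3]
gripper_width: 0.534
```

Request:
{"api": "drive_tool", "payload": {"linear": [[0,0,0],[0,0,0],[0,0,0],[0,0,0],[0,0,0]], "rot": [[0,0,0],[0,0,0],[0,0,0],[0,0,0],[0,0,0]], "gripper": [30,15,5,5,5]}}

```text
time: 3.15
eef_pos: [0.5563, -0.0033, 0.0615]
tool_rot: [1.857, 0.611, -1.855]
ft_force: [-0.3, -0.5, 1.7]
gripper_width: 0.14
```

Request:
{"api": "drive_tool", "payload": {"linear": [[0,0,0],[0,0,0],[0,0,0]], "rot": [[0,0,0],[0,0,0],[0,0,0]], "gripper": [5,5,5]}}

```text
time: 3.52
eef_pos: [0.5563, -0.0033, 0.0615]
tool_rot: [1.857, 0.611, -1.855]
ft_force: [0.3, -0.9, 5.9]
gripper_width: 0.14
```

Request:
{"api": "drive_tool", "payload": {"linear": [[-0.02,0,0],[-0.02,0,0],[-0.02,0,0],[-0.02,0,0],[-0.02,0,0]], "rot": [[-0.7,0,0],[-1.4,0,0],[-2.1,0,0],[-2.8,0,0],[-3.5,0,0]], "gripper": [5,5,5,5,5]}}

```text
time: 4.15
eef_pos: [0.5556, -0.0029, 0.0616]
tool_rot: [1.527, 0.967, -1.527]
ft_force: [0.6, -0.2, 1.1]
gripper_width: 0.137
```

```bash
python3 -c "
from h import *
to(.5547,-.004,.06,.067)"
```

```text
t 4.15 pos [ 0.5556 -0.0029  0.0616] yaw -0.443 j [-0.13  0.39  1.79  0.    0.97  0.31] F [ 0.6 -0.2  1.1] w 12.9
lin [ 0.03 -0.01  0.03] rot [-3.65 -0.    0.  ]
```

Request:
{"api": "drive_tool", "payload": {"linear": [[0,0,0],[0,0,0],[0,0,0],[0,0,0],[0,0,0]], "rot": [[-0.8,0,0],[-1.6,0,0],[-2.4,0,0],[-3.2,0,0],[-3.65,0,0]], "gripper": [5,5,5,5,5]}}

```text
time: 4.78
eef_pos: [0.5549, -0.0027, 0.0616]
tool_rot: [1.16, 1.242, -1.161]
ft_force: [-1.2, 0.6, 1.3]
gripper_width: 0.135
```

Request:
{"api": "drive_tool", "payload": {"linear": [[0,0,0],[0,0,0],[0,0,0],[0,0,0]], "rot": [[0,0,0],[0,0,0],[0,0,0],[0,0,0]], "gripper": [5,5,60,60]}}

```text
time: 5.28
eef_pos: [0.556, -0.003, 0.0618]
tool_rot: [1.162, 1.239, -1.162]
ft_force: [-0.5, 0.1, 0.1]
gripper_width: 0.312
```

```bash
python3 -c "
from h import *
to(.5547,-.004,.16,.067)"
```

```text
t 5.275 pos [ 0.556  -0.003   0.0618] yaw 0.064 j [-0.13  0.39  1.79  0.    0.97 -0.19] F [-0.5  0.1  0.1] w 29.3
lin [-1.96 -0.03  0.02] rot [-0.02 -0.   -0.  ]
```

Request:
{"api": "drive_tool", "payload": {"linear": [[0,0,0],[-0.6,0,0],[-1.7,0,0],[-2.8,0,0],[-3.2,0,0]], "rot": [[0,0,0],[0,0,0],[0,0,0],[0,0,0],[0,0,0]], "gripper": [70,94,94,94,94]}}

```text
time: 5.9
eef_pos: [0.5575, -0.0032, 0.2259]
tool_rot: [1.164, 1.233, -1.157]
ft_force: [0.1, -0.4, -0.1]
gripper_width: 0.845
```

Run:
```python
from h import *
import cv2
to(.535,.1345,.225,-1.432)
w=r.get_image("wrist")[:,:,::-1]; t=r.get_image("top")[180:270,250:375,::-1]
cv2.imwrite("pics/w2.png",cv2.resize(w[100:330,150:410],None,fx=3,fy=2.6)) if 0 else None
t=cv2.resize(t,None,fx=4.4,fy=4.4,interpolation=cv2.INTER_CUBIC)
cv2.imwrite("pics/b2.png",np.vstack([np.hstack([w[:, :], np.zeros((420,240,3),np.uint8)])[:, :560], ])); cv2.imwrite("pics/t2.png",t)
```

```text
t 5.9 pos [ 0.5575 -0.0032  0.2259] yaw 0.064 j [-0.13  0.25  1.55  0.    1.34 -0.19] F [ 0.1 -0.4 -0.1] w 79.4
lin [ 0.01 -0.27 -2.78] rot [10.72 -0.03 -0.05]
```

View pics/b2.png

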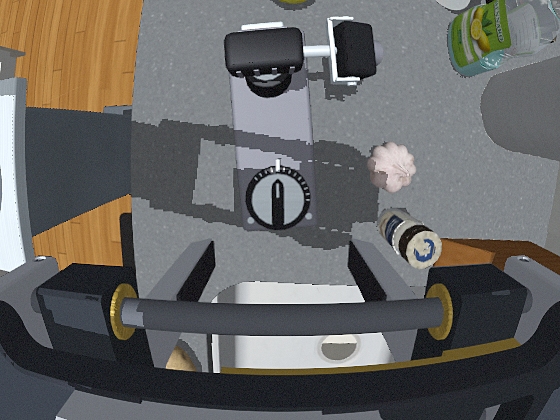

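The pointer line at (278,183) points straight at the index mark at (278,163), so the dial is set. Next I move to the handle.

Request:
{"api": "drive_tool", "payload": {"linear": [[0,-0.1,-0.6],[0,-0.2,-1.2],[0,-0.27,-1.8],[0,-0.27,-2.4],[0,-0.27,-2.78]], "rot": [[1.2,0,0],[2.4,0,0],[3.6,0,0],[4.8,0,0],[6,0,0]], "gripper": [94,94,94,94,94]}}

```text
time: 6.62
eef_pos: [0.5322, 0.136, 0.2201]
tool_rot: [1.753, 0.736, -1.758]
ft_force: [0.2, -0.0, 0.4]
gripper_width: 1.0
```

Request:
{"api": "drive_tool", "payload": {"linear": [[0,0,0],[0,0,0],[0,0,0],[0,0,0],[0,0,0]], "rot": [[1.2,0,0],[2.4,0,0],[3.6,0,0],[4.7,0,0],[4.7,0,0]], "gripper": [94,94,94,94,94]}}

```text
time: 7.25
eef_pos: [0.5325, 0.1347, 0.2203]
tool_rot: [2.144, 0.154, -2.15]
ft_force: [-0.5, 0.2, -0.2]
gripper_width: 0.999
```

Run:
```python
from h import *
import cv2
to(.535,.1355,.12,-1.432)
cv2.imwrite("pics/w3.png",r.get_image("wrist")[:,:,::-1])
```

```text
t 7.25 pos [0.5325 0.1347 0.2203] yaw -1.428 j [0.12 0.24 1.57 0.   1.33 1.55] F [-0.5  0.2 -0.2] w 93.9
lin [ 2.01 -0.01 -0.06] rot [0.03 0.02 0.  ]
```

View pics/w3.png

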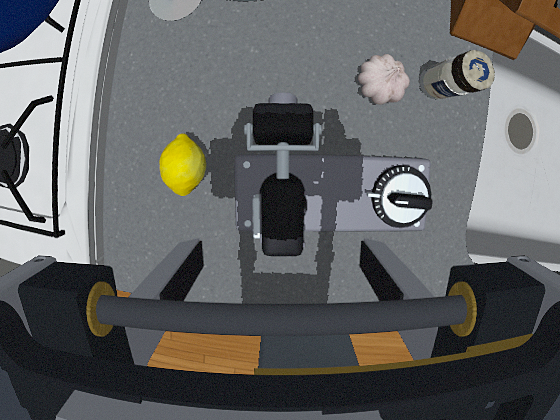

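The handle at (283,215) is centred between the fingers, the camera is ahead of them, and the lemon and garlic sit clear to the sides. I'll descend and squeeze.

Request:
{"api": "drive_tool", "payload": {"linear": [[0.6,0,0],[1.2,0,-0.03],[1.7,-0.01,-0.06],[2.0,-0.01,-0.06],[2.0,-0.01,-0.06]], "rot": [[0,0,0],[0,0,0],[0,0,0],[0,0,0],[0,0,0]], "gripper": [80,80,80,70,60], "newtons": 35}}

```text
time: 7.92
eef_pos: [0.5354, 0.1356, 0.1208]
tool_rot: [2.145, 0.153, -2.151]
ft_force: [-0.6, -0.3, 0.2]
gripper_width: 0.676
```

Request:
{"api": "drive_tool", "payload": {"linear": [[0,0,0],[0,0,0],[0,0,0],[0,0,0],[0,0,0]], "rot": [[0,0,0],[0,0,0],[0,0,0],[0,0,0],[0,0,0]], "gripper": [50,40,25,25,25]}}

```text
time: 8.55
eef_pos: [0.5371, 0.1354, 0.1229]
tool_rot: [2.15, 0.151, -2.146]
ft_force: [0.5, -1.5, 5.9]
gripper_width: 0.379
```

```bash
python3 -c "
from h import *
to(.535,.1355,.23,-1.432)"
```

```text
t 8.55 pos [0.5371 0.1354 0.1229] yaw -1.43 j [ 0.12  0.32  1.71 -0.    1.1   1.55] F [ 0.5 -1.5  5.9] w 35.6
lin [-2.14 -0.01  0.04] rot [ 0.02 -0.02 -0.01]
```

Request:
{"api": "drive_tool", "payload": {"linear": [[0,0,0],[-0.2,0,0],[-0.5,0,0],[-0.8,0,0],[-1.1,0,0]], "rot": [[0,0,0],[0,0,0],[0,0,0],[0,0,0],[0,0,0]], "gripper": [25,25,25,25,25]}}

```text
time: 9.18
eef_pos: [0.537, 0.1354, 0.175]
tool_rot: [2.148, 0.151, -2.148]
ft_force: [5.6, -1.9, -13.7]
gripper_width: 0.38
```

Request:
{"api": "drive_tool", "payload": {"linear": [[-0.3,0,0],[-0.6,0,0],[-0.9,0,0],[-1.1,0,0],[-1.1,0,0]], "rot": [[0,0,0],[0,0,0],[0,0,0],[0,0,0],[0,0,0]], "gripper": [25,25,25,25,25]}}

```text
time: 9.8
eef_pos: [0.537, 0.1354, 0.231]
tool_rot: [2.149, 0.151, -2.147]
ft_force: [4.9, -2.0, -8.1]
gripper_width: 0.378
```

Request:
{"api": "drive_tool", "payload": {"linear": [[-0.04,0,0],[-0.04,0,0]], "rot": [[0,0,0],[0,0,0]], "gripper": [25,25]}}

```text
time: 10.05
eef_pos: [0.537, 0.1354, 0.2329]
tool_rot: [2.149, 0.151, -2.147]
ft_force: [5.5, -2.7, -7.7]
gripper_width: 0.374
```

Request:
{"api": "drive_tool", "payload": {"linear": [[-0.03,0,0],[-0.05,0,0],[-0.05,0,0],[-0.05,0,0]], "rot": [[0,0,0],[0,0,0],[0,0,0],[0,0,0]], "gripper": [25,25,25,25]}}

```text
time: 10.55
eef_pos: [0.5369, 0.1354, 0.2331]
tool_rot: [2.147, 0.151, -2.149]
ft_force: [6.8, -1.2, -17.4]
gripper_width: 0.381
```

Run:
```python
from h import *
import cv2
to(.535,.1355,.23,-1.43)
s=r.get_image("scene")[150:330,200:400,::-1]; t=r.get_image("top")[140:270,220:375,::-1]
s=cv2.resize(s,(400,360),interpolation=cv2.INTER_CUBIC); t=cv2.resize(t,(400,360),interpolation=cv2.INTER_CUBIC)
cv2.imwrite("pics/f.png",np.hstack([s,t]))
```

```text
t 10.55 pos [0.5369 0.1354 0.2331] yaw -1.43 j [ 0.12  0.24  1.54 -0.    1.36  1.55] F [  6.8  -1.2 -17.4] w 35.9
lin [ 0.06 -0.01  0.04] rot [ 0.    0.01 -0.  ]
```

View pics/f.png

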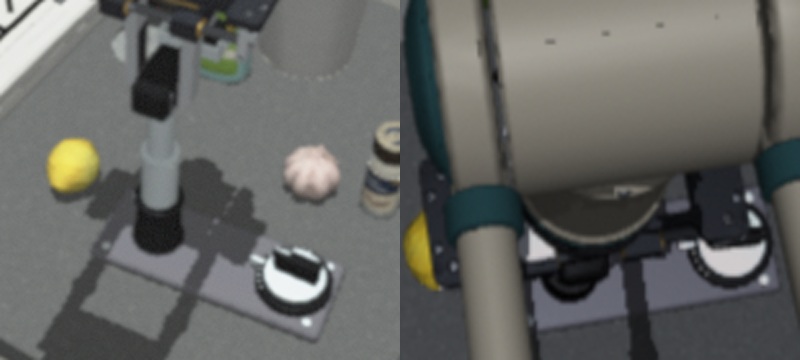

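The mast is extended in the scene view, with the handle held at (160,80). The dial's bar points at the index mark near (258,260), and the lemon and garlic look undisturbed. Another 2.5 mm of commanded lift raised the pull to 17 N with almost no motion, so the mast is on its end stop.

```bash
python3 -c "
from plant import r
print(r.finish_job()); s=r.get_state(); print(s['time'],s['eef_pos'],s['ft_force'],s['gripper_width']*94)"
```

```text
the job is handed in; nothing more can be done
None
the job is handed in; nothing more can be done
```

I turned the dial to its index mark with the mast fully down. Then I squeezed the button, pulled the mast up to the second stop, and handed the job in at about 10.7 s, still holding it there.

- **Dial:** I turned it about 1.0 rad. The close-up afterwards showed the pointer in line with the index mark, and the last scene view agreed.
- **Mast:** the tool rose 110 mm from the gripped position. A further 2.5 mm of commanded lift raised the pull from 8 to 17 N with only 0.2 mm of motion, so it is on the end stop.
- **Grip:** the opening was 35.9 mm at a 35 N setting, which matches the button fully pressed.
- **Lemon and garlic:** both looked undisturbed in the last picture; I did not measure their positions again.

No check failed or disagreed. After the hand-in the robot gave no further readings, so I could not check the final one-second hold.

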